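# Let the marbles out of the dispenser and ease its lid shut

### The arm

A 6-joint arm with a two-finger parallel gripper is mounted at the origin on the work surface. World frame = base frame: x ahead of the robot, y to its left, z up, the work surface at z = 0. Lengths are in m, angles in rad, forces in N, time in s.
With the tool pointing down it reaches from about 0.25 to 0.725 m from the base axis. Payload 4 kg.
Tool frame: the origin (TCP) lies on the centre line of the jaws, within the pads' length; the fingertips stand 11 mm ahead of it and the grasp point (between the pads) lies 8 mm behind it; z points along the fingers, x is the direction in which the jaws open and shut, and the axes are right-handed (so a half turn about z gives the same grasp; the last joint's range is limited). The gripper opens to 85 mm and grips with 20 to 120 N. Pads are 22 mm wide; open, the fingers measure 114 mm over their backs; the gripper's body (76 mm by 85 mm) begins 54 mm behind the grasp point. The pads swing forward as they close: fully open they stand 13 mm farther back than shut.
Start: joints at [-1.253, 0.241, 0.005, 1.335, 0, 1.571], TCP at [0.156, -0.475, 0.215] pointing down, gripper open.
Joint ranges: [-2.72, 2.72], [-1.05, 1.87], [-1.09, 1.28], [-1.99, 2.15], [-1.42, 1.44], [-3.14, 3.14]. Speed limits (rad/s): [2.79, 2.79, 3.14, 3.14, 3.14, 3.14].

### API

Orientations are given as a unit quaternion [x, y, z, w].
In Python, from workcell import bot, viewer, order gives the robot as it stands. The module is installed in compiled form; this text tells all that it offers.
- The arm moves only by the tool send_rows, never from a script. Its argument "increments" is a list that holds one entry, the list of rows, each a list of 4 numbers: the shift along the tool's x, y, z in m, then the turn about the tool's z in degrees. A call has exactly 8 rows; each row shifts and turns the pose as measured when the row begins, along the tool's axes as they then stand; what a row does not reach is not made up. A row lasts 1/10 s, in which the tool goes at most 50 mm and 8.59 degrees, less where a joint would pass 70% of its speed; a pose out of reach is approached as far as the arm can. A call is refused whole if a number of a shift passes 0.05 or a number of a turn 8.59, either way. A call with a gripper value outside its range is refused whole. "hand" is the closure, from -1 (fully open) to 1 (shut), so that 0 is half open, set as the call begins (left out, the last holds). The fingers move at their own pace and stop on an object; the grip force is fixed at half the most. Time passes only in rows, so rows that do not move let the fingers close, or fill a call up. It gives the time, the measured TCP pose, the force and the opening at its end, in the units of the state.
- bot.get_obs(): the state, without advancing time (a new reading comes with each control period).
- viewer.camera(name): name is "side" or "top"; returns a dict with "image" (420x560x3 uint8, red, green, blue), "range_z" (420x560 float32, m along the optical axis (not along the pixel's ray), 0 where there is no reading), "camera_matrix" (3x3 intrinsics, pixels), "dist" ([k1, k2, p1, p2, k3] as OpenCV has them; the pictures are not rectified), "eye" and "rotation" of the camera in the world. Camera axes: x right, y down, z forward; pixel columns grow to the right and rows downward; lengths in m; the calibration is good to about 2 mm. A picture is of the moment at which its call begins.
- order.job_done(): hands the job in, once; it reports no verdict.
The state is a dict: "clock": time; "joint_pos": joint angles; "joint_vel": joint speeds; "tau": joint torques, N m; "eef_pos": TCP position; "tool_rot": TCP orientation; "ft_force": force on the tool from outside, world axes, zero at the start; "ft_torque": the same for the moment, N m; "grip_width": finger opening in m.
Only numpy, scipy, OpenCV 4.12 (cv2) and the standard library are available. Lean on these libraries where they do the work, as an engineer would, in place of code of your own. Each camera call takes 0.05 s, during which the arm holds its last target.

### The job

Press down the lever of the black marble dispenser with your fingertips so that its lid lifts, and keep it down until all three marbles have rolled out into the glass tray. Then ease the lever back up slowly, so that the lid closes gently without slamming, and move clear. Work only by the lever: do not touch the lid or the marbles, do not pick anything up, and leave everything else on the counter where it is.

Things in the scene. Friction and masses are not known exactly. Their poses are not given: they have to be found in the camera images.
- dispenser: black plastic marble dispenser fixed to the countertop, 175 (its x, from -95 to +80 mm) x 66 (y) x 95 mm high; origin on the countertop. Its -x end, with the lever, points to the robot's right and somewhat to the robot; the +x end, to the robot's left, is the outlet, whose spout reaches to x = +102 mm, 35 mm above the countertop. Inside, three marbles wait in single file on a channel sloping to the outlet
- lever_pad (a point): centre of the upper face of the lever's flat steel press pad (28 mm along dispenser x, 42 along y, 6 thick). At rest it is level, 81 mm above the countertop and 190 mm from the dispenser's origin towards its -x, axes as the dispenser's; it turns with the lever. Nothing is under it but the countertop. Two side arms join it to the lid
- lever (a joint): lever angle in rad: 0 at rest (pad up), 0.345 pressed fully down on its stop. Its level axis runs along dispenser y, 78 mm above the countertop, 105 mm from the pad centre towards the block; so the pad sinks 35 mm (to 46 mm above the countertop) and moves 6 mm towards the block. Spring and lid weight push the pad up with about 2.5 N at rest, 4 N fully down; let go, it flies up and the lid slams
- lid (a joint): angle of the lid in rad: 0 shut, about 0.59 with the lever fully down; always 1.7 times the lever's angle. Marbles can pass under the lip from about 0.2 rad. The lid slams when, within 0.2 rad of shut, it falls faster than 1.5 rad/s, which is a pad rise of about 90 mm/s; rising at 30 mm/s is gentle
- lid_lip (a point): middle of the lower edge of the lid's turned-down lip, which dams the outlet. The grey lid with a clear window lies on the block, 98 mm high, hinged across at dispenser x = -50 mm, 137 mm long; its lip end (dispenser x = +84 mm) rises when the lever is pressed, its top to about 175 mm above the countertop
- tray: loose glass marble tray, 130 (its x) x 120 (its y) x 28 mm high, walls and floor 5 mm, open on top, standing under the spout; origin at the centre of its underside
- marble1_center (a point): centre of a green glass marble, 25 mm diameter, 21 g; the first from the outlet at the start
- marble1: the same marble's body (its origin turns as it rolls; use the centre point)
- marble2_center (a point): centre of a green glass marble, 25 mm diameter, 21 g; the second from the outlet at the start
- marble2: the same marble's body (its origin turns as it rolls; use the centre point)
- marble3_center (a point): centre of a green glass marble, 25 mm diameter, 21 g; the third from the outlet at the start
- marble3: the same marble's body (its origin turns as it rolls; use the centre point)
- rook: loose wooden chess rook, 30 mm across, 56 mm tall, bystander beside the lever; origin under its centre
- pawn: loose wooden chess pawn, 30 mm across, 58 mm tall, bystander beside the lever; origin under its centre
- die: loose white die, 20 mm cube, bystander; origin under its centre
- card_box: loose cardboard card box lying flat, 65 x 92 x 20 mm, bystander; origin under its centre
- mug: loose white ceramic cup, 76 mm across, 85 mm tall, bystander; origin under its centre
- chess_box: black plastic chess box with a sliding lid, 130 x 200 x 52 mm, fixed bystander; origin under its centre
- dice_tower: blue silicone dice tower, 100 x 90 x 160 mm, with a small round button on its foot that has no part in this job, fixed bystander; origin under its centre
Not all that is in view belongs to the job. Of the things that look like the tray, the smallest one is meant.

How it is judged:
By the outcome, as a careful person would: the job done as asked, in the order asked, and still so for the second after the job is handed in, with the robot touching nothing.
It also fails if it takes over 43 s, if anything falls off the work surface, if the arm or the gripper's body presses on something with over 40 N, if the wrist force passes 120 N, or if a joint passes its speed limit or range.

## Working session

There is one attempt and no reset: what is moved stays moved. The work goes in short steps, Python scripts to look and compute and a tool call to move; the robot and the scene stay as the last step left them, time stands still between calls to the robot, and variables do not carry over. Pictures are saved under pics/ and viewed, and the job is handed in when it is done.

Besides the shell and the picture viewer there is one more tool, called after "Call:" as a command line: name --argument value ..., lists and objects as JSON in quotes. send_rows: Moves the arm, as the interface text tells. Its arguments: {"type":"object","properties":{"increments":{"type":"array","items":{"type":"array","items":{"type":"array","items":{"type":"number"}}}},"hand":{"type":"number"}},"required":["increments"]}

```bash
mkdir -p pics
cat > h.py <<'E'
import numpy as np, cv2
from workcell import bot, viewer, order
def snap(n,f):
    c=viewer.camera(n); cv2.imwrite('pics/%s.png'%f,c['image'][:,:,::-1]); np.savez('pics/%s.npz'%f,**c); return c
def pts(c):
    h,w=c['range_z'].shape
    u,v=np.meshgrid(np.arange(w),np.arange(h))
    p=cv2.undistortPoints(np.stack([u,v],-1).reshape(-1,1,2).astype(np.float64),c['camera_matrix'],c['dist']).reshape(h,w,2)
    z=c['range_z'][...,None]
    P=np.concatenate([p*z,z],-1)
    return P@np.array(c['rotation']).T+np.array(c['eye'])
E
python3 - <<'E'
from h import *
for n in('top','side'):
    c=snap(n,n+'0'); print(n,c['eye'],c['rotation'],c['camera_matrix'],c['dist'])
print(bot.get_obs())
E
```

```text
top [ 0.40928355 -0.03164392  1.60129898] [-0.69700511  0.71477803 -0.04032894  0.04061794] [[503.72345208   0.         285.11647029]
 [  0.         503.72345208 207.93979068]
 [  0.           0.           1.        ]] [-0.1473741  0.         0.         0.         0.       ]
side [0.56408893 0.88360545 0.99847481] [-0.01891962  0.927886   -0.37238246 -0.00096487] [[452.4851802    0.         271.33550345]
 [  0.         452.4851802  211.32820728]
 [  0.           0.           1.        ]] [-0.12914888  0.          0.          0.          0.        ]
{'clock': 0.1, 'joint_pos': array([-1.25298455e+00,  2.41340430e-01,  3.88018842e-03,  1.33523234e+00,
       -2.25793517e-05,  1.57078514e+00]), 'joint_vel': array([-0.00090888, -0.00343402,  0.00605871, -0.00058356, -0.00123325,
       -0.0018483 ]), 'tau': array([-6.11385294e-04, -3.73137724e+01,  2.53010792e+01,  1.08156298e-02,
       -5.89969818e-05,  1.37089086e-05]), 'eef_pos': array([ 0.15605036, -0.47439417,  0.21450874]), 'tool_rot': array([ 8.10092011e-01, -5.86302000e-01, -7.74681843e-04, -5.46750810e-04]), 'ft_force': array([-0.69305204, -0.00077463,  0.2805375 ]), 'ft_torque': array([0.02295103, 0.03053482, 0.00718066]), 'grip_width': 0.08559647471033227}
```

View pics/top0.png

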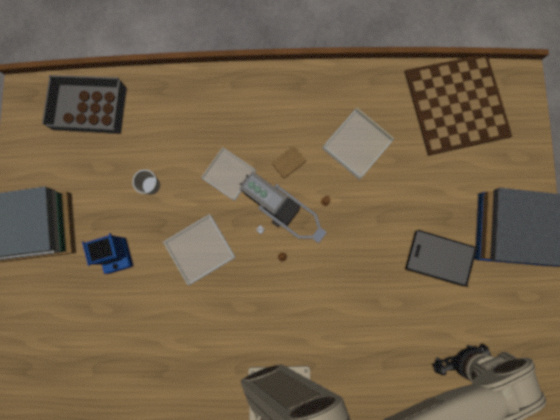

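View pics/side0.png

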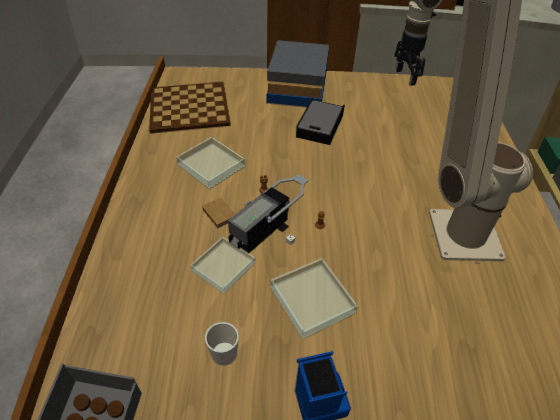

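The top view shows the pad at about (319,235), dispenser (240–300, 175–225), marbles near (258,188), small tray (228,173), chess pieces (326,200) and (282,257), and die (261,229). The side view shows the pad at (300,181). Next I'll measure these positions.

```bash
cat >> h.py <<'E'
from scipy.spatial.transform import Rotation as R
def pts(c):
    h,w=c['range_z'].shape
    u,v=np.meshgrid(np.arange(w),np.arange(h))
    p=cv2.undistortPoints(np.stack([u,v],-1).reshape(-1,1,2).astype(np.float64),c['camera_matrix'],c['dist']).reshape(h,w,2)
    z=np.asarray(c['range_z'])[...,None]
    P=np.concatenate([p*z,z],-1)
    return P@R.from_quat(c['rotation']).as_matrix().T+np.array(c['eye'])
E
python3 - <<'E'
from h import *
for n,b in(('top',(225,155,345,275)),('side',(215,165,335,255))):
    c=dict(np.load('pics/%s0.npz'%n)); P=pts(c)
    u0,v0,u1,v1=b
    cv2.imwrite('pics/%s_z.png'%n,cv2.resize(c['image'][v0:v1,u0:u1,::-1],None,fx=6,fy=6,interpolation=cv2.INTER_CUBIC)[:600,:800])
    if n=='top':
        for v in range(224,248): print(v,' '.join('%3d'%(1000*P[v,u,2]) for u in range(300,334)))
    if n=='side':
        for v in range(172,192): print(v,' '.join('%3d'%(1000*P[v,u,2]) for u in range(285,312)))
    for (u,v) in ((319,235),(400,300)) if n=='top' else ((300,181),(250,350)): print(P[v,u])
    m=(P[...,2]>.01)
    k,l,s,ce=cv2.connectedComponentsWithStats(m.astype(np.uint8))
    for i in range(1,k):
        if 10<s[i,4]<8000:
            q=P[l==i]; print(n,s[i],q.min(0).round(3),q.max(0).round(3),np.median(q,0).round(3))
E
```

```text
224   3   1   7  -2   0   2   0   5   0  -5   0   1  -8   3   0   5   0  76  77  85  -5   3  -4  -3   1   1   6   2   0   2   5   0   6   5
225   4   7   1   4   0  -1   2   0   2  -4  -1   7   6   5   1   2   1   0  81  87  74 1601  -2   2   2  -5   4   1   2   3  -1   1   4  -1
226   8   6   0  -4   1   5   3  -1  -3   3   1  -1  -1   0   2   0  -3   0  79  81  85   1   2  -5  -4   6   2   0  -2   0   6   3  -2   0
227  -2   1   0   0   0  -2   0  -2   0   6  -1  -2  -2  -1   0   4  -3   2  81  78  84  82  -1  -1  -4   3   1   2   3   5   0   1   3   3
228  -2   3   4   0   0   0   6   0   5   3   2   1   3   3   3   5   0  -4  82  84  86  82  83  -1   1   3   2  -3   6   0  -7   5   7   4
229  -5   3   0  -4  -5   0   3  -1  -5   0  -3   0   0   1   3  -2   1   4  83  81  90  82  80  84  -1   2   4   0   0   1   1  -3  -4   0
230  -1   0   3   1   1   0   2   1   0   2   0   0   1  -1   2   3   1  85  78  82  79  76  80  80  86  81   0  -3   0   1   0   3   2   5
231  -2   0   1   6   5  -1   0   0  -1   3   3  -3   0   3   0  -4  77  83  77  85  82  86  78  77  87  76  82   3   0
[... 8449 characters left out ...]
[311 303  16   6  30] [0.431 0.256 0.01 ] [0.469 0.273 0.014] [0.45  0.264 0.011]
side [293 305   8   4  15] [0.497 0.264 0.01 ] [0.564 0.884 0.998] [0.507 0.269 0.011]
side [302 305   6   5  15] [0.479 0.263 0.01 ] [0.492 0.276 0.012] [0.487 0.27  0.011]
side [205 322  34  43 980] [0.564 0.364 0.01 ] [0.714 0.884 0.998] [0.678 0.388 0.06 ]
side [ 294  350   56   70 2915] [0.396 0.461 0.01 ] [0.564 0.884 0.998] [0.468 0.533 0.15 ]
side [  38  363  103   57 2929] [0.564 0.49  0.01 ] [1.031 0.884 0.998] [0.967 0.538 0.043]
side [ 66 413  17   7  87] [0.564 0.573 0.011] [1.003 0.884 0.998] [0.986 0.582 0.019]
side [ 86 416  11   4  30] [0.564 0.575 0.011] [0.958 0.884 0.998] [0.947 0.581 0.019]
```

```bash
ls pics
```

```text
side0.npz
side0.png
side_z.png
top0.npz
top0.png
top_z.png
```

```bash
python3 - <<'E'
from h import *
A=[]
for n in('top','side'):
    c=dict(np.load('pics/%s0.npz'%n)); P=pts(c); z=P[...,2]
    near=(abs(P[...,0]-.58)<.14)&(abs(P[...,1]+.03)<.15)
    # lid + pad
    q=P[near&(z>.07)&(z<.115)]
    q2=q[:,:2].astype(np.float32)
    pad=q[(q[:,1]<-.112)&(q[:,0]<.525)]
    r=cv2.minAreaRect(pad[:,:2].astype(np.float32))
    lid=q[(q[:,1]>-.06)&(q[:,2]>.088)]
    rl=cv2.minAreaRect(lid[:,:2].astype(np.float32)*1000)
    print(n,'pad',len(pad),r,np.median(pad,0)); print('lid',len(lid),rl,lid.mean(0))
E
python3 - <<'E'
import sys; sys.path.insert(0,'.')
E
```

```text
top pad 130 ((0.5023517608642578, -0.13296084105968475), (0.029097214341163635, 0.04195887967944145), 51.512107849121094) [ 0.50205921 -0.13333589  0.08180343]
lid 1330 ((606.806884765625, -1.0536346435546875), (216.54286193847656, 92.31443786621094), 51.982322692871094) [0.61777032 0.01427675 0.09977664]
side pad 98 ((0.498382031917572, -0.13049113750457764), (0.03169944882392883, 0.0430104061961174), 55.688663482666016) [ 0.49822797 -0.12949808  0.08262137]
lid 1309 ((614.6165161132812, 14.33001708984375), (184.86038208007812, 98.55667114257812), 50.23427963256836) [0.61648278 0.02479403 0.09998077]
```

View pics/top_z.png

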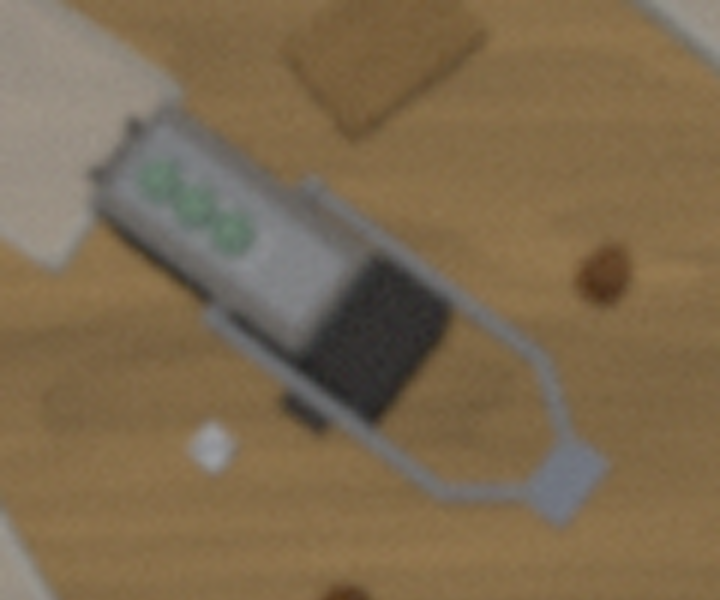

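View pics/side_z.png

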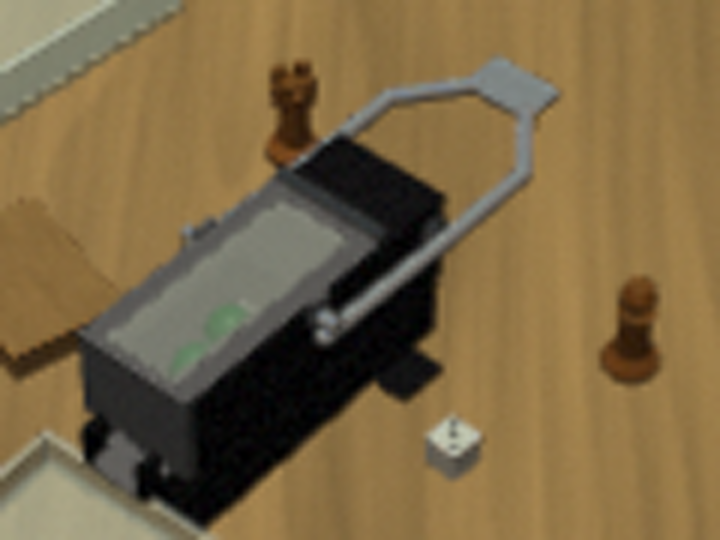

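The crops confirm that all three marbles are behind the lip and the space around the pad is open. I put the pad centre at about (0.500,-0.132), with dispenser +x at a yaw of about 52°. First I'll shut the jaws and travel towards it at height.

Call:
send_rows --increments '[[[-0.02,-0.04,0,0],[-0.02,-0.04,0,0],[-0.02,-0.04,0,0],[-0.02,-0.04,0,0],[-0.02,-0.04,0,0],[-0.02,-0.04,0,0],[-0.02,-0.04,0,0],[-0.02,-0.04,0,0]]]' --hand 1

```text
clock: 0.9
eef_pos: [0.4146, -0.2179, 0.2108]
tool_rot: [0.806, -0.592, -0.003, -0.0]
ft_force: [1.7, -0.9, 0.4]
grip_width: -0.0002
```

Call:
send_rows --increments '[[[0,0,0,-6],[0,0,0,-6],[0,0,0,-6],[0,0,0,-6],[0,0,0,-6],[0,0,0,-4],[0,0,0,0],[0,0,0,0]]]'

```text
clock: 1.7
eef_pos: [0.4173, -0.2097, 0.2066]
tool_rot: [0.95, -0.313, -0.007, -0.003]
ft_force: [-0.1, 0.4, -0.2]
grip_width: -0.0001
```

```bash
cat > mv.py <<'E'
from h import *
o=bot.get_obs(); M=R.from_quat(o['tool_rot']).as_matrix()
print(o['clock'],o['eef_pos'],'yaw x',np.degrees(np.arctan2(M[1,0],M[0,0])),'zaxis',M[:,2],'F',o['ft_force'],o['joint_pos'].round(3))
t=np.array([.500,-.132,.110])
print('tool delta',M.T@(t-o['eef_pos']))
E
python3 mv.py
```

```text
1.7 [ 0.41734886 -0.20967444  0.20657999] yaw x -36.484836863382824 zaxis [-0.01200491  0.01001898 -0.99987774] F [-0.08971583  0.42039151 -0.16833015] [-0.468  0.192 -0.08   1.314  0.004  1.74 ]
tool delta [ 0.02177179 -0.11150823  0.09635418]
```

Call:
send_rows --increments '[[[0.004,-0.02,0.008,0],[0.004,-0.02,0.012,0],[0.004,-0.02,0.012,0],[0.004,-0.02,0.012,0],[0.004,-0.02,0.012,0],[0.002,-0.01,0.01,0],[0,0,0,0],[0,0,0,0]]]'

```text
clock: 2.5
eef_pos: [0.5019, -0.1328, 0.1374]
tool_rot: [0.948, -0.319, -0.008, -0.002]
ft_force: [-0.6, 0.9, -0.1]
grip_width: -0.0002
```

```bash
python3 mv.py
python3 - <<'E'
from h import *
for n in('top','side'):
    c=snap(n,n+'1'); 
    u0,v0=(255,180) if n=='top' else (240,120)
    cv2.imwrite('pics/%s1z.png'%n,cv2.resize(c['image'][v0:v0+100,u0:u0+110,::-1],None,fx=6,fy=6,interpolation=cv2.INTER_CUBIC))
E
```

```text
2.5 [ 0.50186689 -0.13277535  0.1374485 ] yaw x -37.19702912024564 zaxis [-0.01330399  0.00865735 -0.99987402] F [-0.60661593  0.852667   -0.14826297] [-0.262  0.337 -0.071  1.178  0.005  1.958]
tool delta [-0.00152104  0.00047952  0.02747659]
```

View pics/side1z.png

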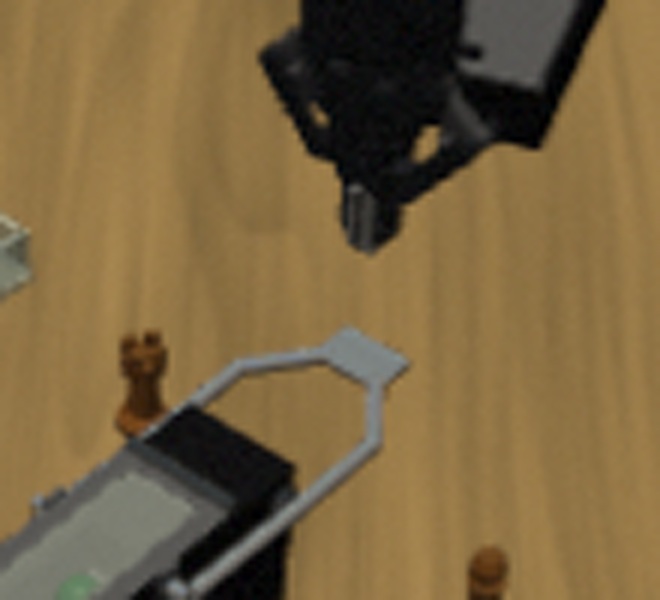

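View pics/top1z.png

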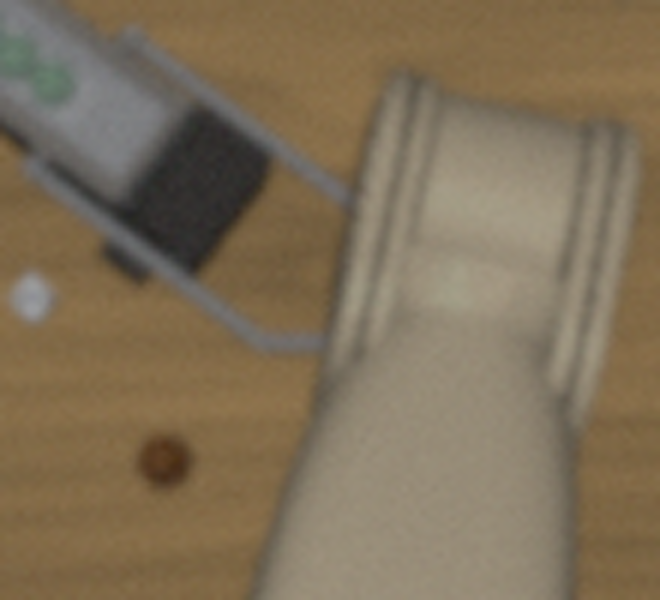

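The shut fingertips are straight above the pad. Side view: tip at (370,250) in the crop, pad at (367,360). I'll descend until they touch.

Call:
send_rows --increments '[[[0,0,0.006,0],[0,0,0.006,0],[0,0,0.006,0],[0,0,0.006,0],[0,0,0.005,0],[0,0,0.005,0],[0,0,0.003,0],[0,0,0.002,0]]]'

```text
clock: 3.4
eef_pos: [0.5007, -0.135, 0.0972]
tool_rot: [0.947, -0.321, -0.006, -0.002]
ft_force: [-0.0, -0.2, 0.2]
grip_width: 0.0002
```

```bash
python3 mv.py
```

```text
3.4 [ 0.50066067 -0.13500832  0.09717154] yaw x -37.46622692589915 zaxis [-0.01019182  0.0075583  -0.9999195 ] F [-0.04489016 -0.1950852   0.16416059] [-0.266  0.368 -0.139  1.076  0.005  1.958]
tool delta [-0.00251689 -0.00198329 -0.01279796]
```

Call:
send_rows --increments '[[[0,-0.001,0.004,0],[0,-0.001,0.004,0],[0,0,0.004,0],[0,0,0.004,0],[0,0,0.004,0],[0,0,0.004,0],[0,0,0.004,0],[0,0,0.003,0]]]'

```text
clock: 4.2
eef_pos: [0.5022, -0.133, 0.0639]
tool_rot: [0.947, -0.321, -0.006, -0.002]
ft_force: [-1.1, 0.6, 2.3]
grip_width: 0.0001
```

```bash
python3 mv.py
```

```text
4.2 [ 0.50221754 -0.13297273  0.06391045] yaw x -37.44045912293941 zaxis [-0.00922018  0.00717275 -0.99993177] F [-1.14444372  0.63856035  2.25989157] [-0.262  0.403 -0.183  0.996  0.005  1.963]
tool delta [-0.00289028  0.00057166 -0.04605898]
```

Call:
send_rows --increments '[[[0,-0.0005,0.001,0],[0,-0.0005,0.001,0],[0,-0.0005,0.001,0],[0,0,0.0005,0],[0,0,0,0],[0,0,0,0],[0,0,0,0],[0,0,0,0]]]'

```text
clock: 5.0
eef_pos: [0.5025, -0.1328, 0.0608]
tool_rot: [0.947, -0.321, -0.006, -0.001]
ft_force: [-1.6, -0.3, 1.4]
grip_width: 0.0
```

```bash
python3 mv.py
python3 - <<'E'
from h import *
for n in('side','top'):
    c=snap(n,n+'2'); 
    u0,v0=(190,150) if n=='top' else (180,150)
    cv2.imwrite('pics/%s2z.png'%n,cv2.resize(c['image'][v0:v0+145,u0:u0+150,::-1],None,fx=4,fy=4,interpolation=cv2.INTER_CUBIC))
E
```

```text
5.0 [ 0.50245138 -0.13278987  0.06077908] yaw x -37.49914288926885 zaxis [-0.01008644  0.00492925 -0.99993698] F [-1.61781322 -0.33947225  1.38428992] [-0.26   0.407 -0.186  0.989  0.002  1.966]
tool delta [-0.00296709  0.0009753  -0.0491892 ]
```

View pics/side2z.png

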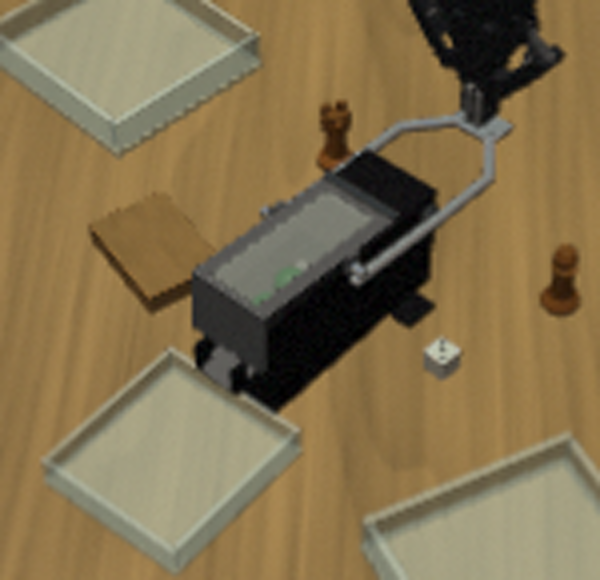

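View pics/top2z.png

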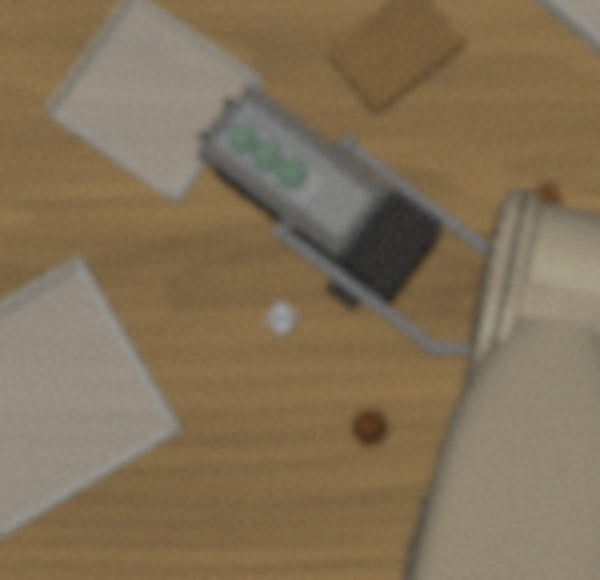

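Run:
```python
from h import *
c=dict(np.load('pics/side2.npz')); P=pts(c)
u0,v0=275,150
cv2.imwrite('pics/side2zz.png',cv2.resize(c['image'][v0:v0+50,u0:u0+50,::-1],None,fx=12,fy=12,interpolation=cv2.INTER_CUBIC))
for v in range(170,195): print(v,' '.join('%3d'%(1000*P[v,u,2]) for u in range(285,314)))
# lid heights along dispenser axis
d=np.array([np.cos(np.radians(52)),np.sin(np.radians(52))]); o=np.array([.617,.018])
for f in('side0','side2'):
    P=pts(dict(np.load('pics/%s.npz'%f))); q=P.reshape(-1,3); s=(q[:,:2]-o)@d; t=(q[:,:2]-o)@[-d[1],d[0]]
    print(f,[(x,round(float(np.median(q[(abs(s-x/1000)<.006)&(abs(t)<.03)&(q[:,2]>.07)&(q[:,2]<.2),2])),3)) for x in range(-90,90,20)])
```

```text
170   4   0   1   5   2   3   6  -2   1   0 121 118 120 117 129 128 134 133 130 133 136 144 998 145 146 146 150 152 155
171   0   0   2   2   0   0   4   3   2   4 108 111 116 116 123 128 126 132 123 135 136 137 142 139 140 144 144   0   0
172   1   1   2   0   2   3   4   0   2  -1 106 109 112 117 121 124 121 124 122 130 134 132 131 137 142   0   4  -1   2
173   1   0   2   3   4   0   3  -1   8   1 104 105 109 111 112 118 117 115 113 127 132 130 132 136   2   3   0   0   0
174   2   0   1   5   0   3   3   1   3   5 998 106 106 109 114 111 114 109 114 105 125 124   0   2   1   5   0   6   1
175   1   2   3   0   1   2   0   4   1  -1  92 102  99 102 104 106 108 113 111 105   3   0  -3   0   0   3   0   3   2
176   7   1  -1   0   5   0  -1   5   3   4  91 100 100 102 106 104 107 103 102 101   3   1   5   4   3   1   4   2   4
177  -1   2   1   0   2   1   2   3   4   0  89  94  94  98 100  99  98 100  96  94  -3   3   1 998  -3   2   1   2   2
178   0   3   4   3   4   7   0   3  -1  78  74  87  89  94  99 998  95  97  92  92   0   6   4   1   4   1   5   2  -1
179   2   3   3  79 
[... 1456 characters left out ...]
 -1   0   5   1   0   1   3   3  76  83  80   0   0   0   3   0   0   2   0   2   3
192   0   5   2   1   7   2   1   4   2   0   2   1   3  -1  -2   2  77  80  77  -1  -1   2   2   2   1   0   3   4   1
193   1   0   3   2   0   0   4   0   0   2  -3  -1   2   5  -1   2  80  81  81   2   1   4   0   1   0  -3   4   1   3
194   3   3   4   0   2   0   3   1   3   0   1   4   4   4  -1  79  79  78  78   1   2   1   5   4   3   0   2   0   1
side0 [(-90, 0.097), (-70, 0.096), (-50, 0.104), (-30, 0.102), (-10, 0.102), (10, 0.102), (30, 0.102), (50, 0.101), (70, 0.101)]
side2 [(-90, 0.097), (-70, 0.096), (-50, 0.104), (-30, 0.103), (-10, 0.105), (10, 0.106), (30, 0.108), (50, 0.109), (70, 0.11)]
```

View pics/side2zz.png

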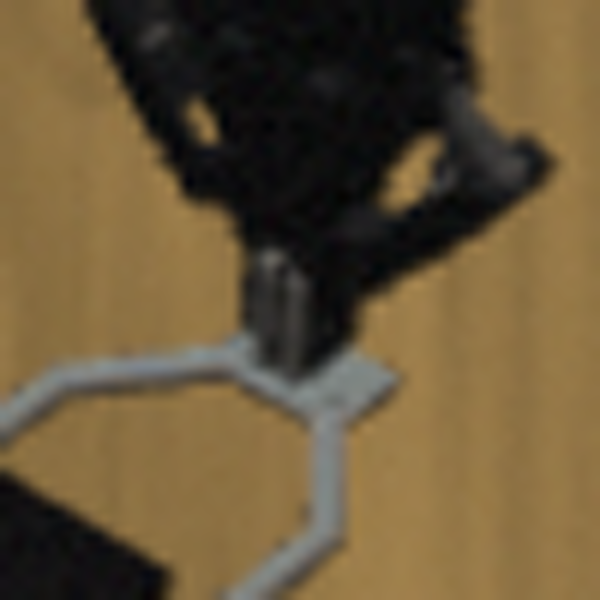

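Run:
```python
from h import *
o=bot.get_obs(); M=R.from_quat(o['tool_rot']).as_matrix()
c=dict(np.load('pics/side2.npz')); Rm=R.from_quat(c['rotation']).as_matrix()
for z in(-.03,-.016,0,.011):
    X=o['eef_pos']+M[:,2]*z
    r=cv2.Rodrigues(Rm.T)[0]; p=cv2.projectPoints(X[None],r,-Rm.T@c['eye'],c['camera_matrix'],c['dist'])[0]
    print(z,X,p.ravel())
P=pts(c)
for v in range(172,184): print(v,[tuple((1000*P[v,u]).round().astype(int)) for u in range(295,305,2)])
```

```text
-0.03 [ 0.5027414  -0.13292634  0.0907623 ] [298.57908531 176.56627484]
-0.016 [ 0.50259981 -0.13285653  0.07676319] [298.35521194 180.03188012]
0 [ 0.50243799 -0.13277675  0.06076421] [298.1027848  183.93239985]
0.011 [ 0.50232673 -0.1327219   0.04976491] [297.93133197 186.57743335]
172 [(np.int64(514), np.int64(-136), np.int64(106)), (np.int64(509), np.int64(-129), np.int64(112)), (np.int64(503), np.int64(-119), np.int64(121)), (np.int64(498), np.int64(-118), np.int64(122)), (np.int64(492), np.int64(-119), np.int64(122))]
173 [(np.int64(514), np.int64(-133), np.int64(104)), (np.int64(509), np.int64(-128), np.int64(109)), (np.int64(503), np.int64(-125), np.int64(112)), (np.int64(497), np.int64(-119), np.int64(117)), (np.int64(491), np.int64(-123), np.int64(114))]
174 [(np.int64(564), np.int64(884), np.int64(998)), (np.int64(508), np.int64(-126), np.int64(107)), (np.int64(503), np.int64(-118), np.int64(114)), (np.int64(497), np.int64(-118), np.int64(114)), (np.int64(491), np.int64(-118), np.int64(114))]
175 [(np.int64(514), np.int64(-138), np.int64(92)), (np.int64(508), np.int64(-129
[... 1386 characters left out ...]
), np.int64(-128), np.int64(77)), (np.int64(507), np.int64(-124), np.int64(80)), (np.int64(501), np.int64(-117), np.int64(87)), (np.int64(495), np.int64(-129), np.int64(77)), (np.int64(489), np.int64(-130), np.int64(76))]
182 [(np.int64(513), np.int64(-127), np.int64(73)), (np.int64(507), np.int64(-124), np.int64(77)), (np.int64(501), np.int64(-119), np.int64(81)), (np.int64(495), np.int64(-126), np.int64(75)), (np.int64(489), np.int64(-125), np.int64(76))]
183 [(np.int64(509), np.int64(-199), np.int64(4)), (np.int64(507), np.int64(-119), np.int64(77)), (np.int64(501), np.int64(-118), np.int64(78)), (np.int64(495), np.int64(-122), np.int64(75)), (np.int64(489), np.int64(-119), np.int64(78))]
```

The depth readings show the tip at about 0.077 while the reported TCP is 0.061, so the fingertip really sits about 16 mm above the reported TCP. The lateral position agrees. The pad is down only about 4 mm and the lid is barely lifted, so I keep pressing and go by force and images.

Call:
send_rows --increments '[[[0,0,0.004,0],[0,0,0.004,0],[0,0,0.004,0],[0,-0.0005,0.004,0],[0,-0.0005,0.004,0],[0,-0.0005,0.003,0],[0,-0.0005,0.002,0],[0,0,0.001,0]]]'

```text
clock: 5.9
eef_pos: [0.5053, -0.1295, 0.0334]
tool_rot: [0.947, -0.321, -0.004, -0.003]
ft_force: [-0.4, 1.8, 4.4]
grip_width: 0.0002
```

```bash
python3 mv.py
cat > look.py <<'E'
from h import *
import sys
k=sys.argv[1]
d=np.array([np.cos(np.radians(52)),np.sin(np.radians(52))]); o=np.array([.617,.018])
ims=[]
for n in sys.argv[2:] or ('side','top'):
    c=snap(n,n+k)
    u0,v0=(190,150) if n=='top' else (180,150)
    ims.append(cv2.resize(c['image'][v0:v0+145,u0:u0+145,::-1],(400,400),interpolation=cv2.INTER_CUBIC))
    P=pts(c); q=P.reshape(-1,3); s=(q[:,:2]-o)@d; t=(q[:,:2]-o)@[-d[1],d[0]]
    f=lambda x,w,a,b:np.median(q[(abs(s-x/1000)<.006)&(abs(t)<w)&(q[:,2]>a)&(q[:,2]<b),2])
    print(n,'lid@-10,30',f(-10,.02,.07,.2),f(30,.02,.07,.2),'z hist lid end',)
cv2.imwrite('pics/v%s.png'%k,np.hstack(ims))
E
python3 look.py 3
```

```text
5.9 [ 0.5053174  -0.12953498  0.0333797 ] yaw x -37.42615611674875 zaxis [-0.00636706  0.00762365 -0.99995067] F [-0.39144619  1.80821688  4.36526171] [-0.254  0.44  -0.217  0.922  0.006  1.97 ]
tool delta [-0.00346694  0.00502181 -0.07660145]
side lid@-10,30 0.09801467250508805 0.15143744764852218 z hist lid end
top lid@-10,30 0.126661299319053 0.15217163751590934 z hist lid end
```

View pics/v3.png

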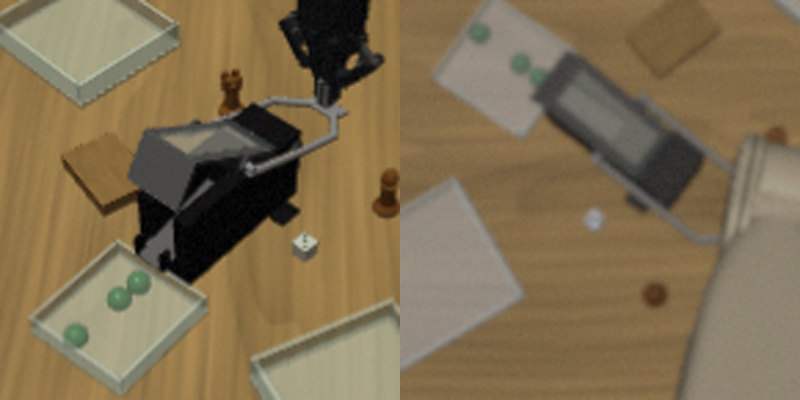

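The lid is fully up. The side view shows all three marbles over the tray, at (75,335), (119,298) and (138,282). I'll hold briefly so they settle.

Call:
send_rows --increments '[[[0,0,0.0003,0],[0,0,0,0],[0,0,0.0003,0],[0,0,0,0],[0,0,0.0003,0],[0,0,0,0],[0,0,0.0003,0],[0,0,0,0]]]'

```text
clock: 6.8
eef_pos: [0.5054, -0.1294, 0.0328]
tool_rot: [0.947, -0.321, -0.004, -0.003]
ft_force: [-1.0, 1.0, 3.9]
grip_width: -0.0001
```

```bash
python3 mv.py;python3 look.py 4
```

```text
6.8 [ 0.50543119 -0.12940655  0.03283506] yaw x -37.421025306124534 zaxis [-0.00564519  0.00793379 -0.99995259] F [-0.98311395  1.00584192  3.89045859] [-0.254  0.441 -0.218  0.92   0.006  1.969]
tool delta [-0.00345532  0.00513861 -0.0771512 ]
side lid@-10,30 0.09938857495065972 0.15265469201138937 z hist lid end
top lid@-10,30 0.12634348224951375 0.15245924911206432 z hist lid end
```

View pics/v4.png

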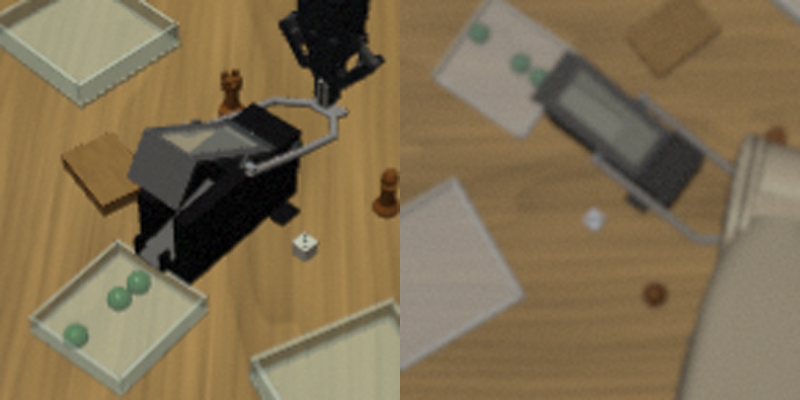

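Run:
```python
from h import *
c=dict(np.load('pics/side4.npz'));P=pts(c)
h=cv2.cvtColor(c['image'],cv2.COLOR_RGB2HSV); m=cv2.inRange(h,(40,60,40),(95,255,255)); m[:,:180]=0;m[:230]=0;m[:,260:]=0
k,l,s,ce=cv2.connectedComponentsWithStats(m)
for i in range(1,k):
    q=P[l==i]; print(s[i],np.median(q,0).round(3),q[:,2].max().round(3))
```

```text
[226 248   8   8  46] [0.69  0.112 0.027] 0.033
[219 254   8   8  48] [0.707 0.136 0.028] 0.998
[203 268   8   7  39] [0.743 0.181 0.029] 0.998
```

All three marbles rest on the tray floor, with tops at about 0.03 m. Now I'll ease up at about 20 mm/s.

Call:
send_rows --increments '[[[0,0,-0.001,0],[0,0,-0.002,0],[0,0,-0.002,0],[0,0,-0.002,0],[0,0,-0.002,0],[0,0.0003,-0.002,0],[0,0.0003,-0.002,0],[0,0.0003,-0.002,0]]]'

```text
clock: 7.7
eef_pos: [0.5032, -0.1321, 0.0484]
tool_rot: [0.947, -0.322, -0.005, -0.001]
ft_force: [-2.4, -0.9, 4.5]
grip_width: 0.0003
```

Call:
send_rows --increments '[[[0,0.0003,-0.002,0],[0,0.0003,-0.002,0],[0,0.0003,-0.002,0],[0,0.0003,-0.002,0],[0,0,-0.002,0],[0,0,-0.002,0],[0,0,-0.002,0],[0,0,-0.002,0]]]'

```text
clock: 8.5
eef_pos: [0.5027, -0.1327, 0.0656]
tool_rot: [0.947, -0.321, -0.005, -0.001]
ft_force: [-0.3, -1.0, 0.2]
grip_width: 0.0003
```

Call:
send_rows --increments '[[[0,0,-0.0015,0],[0,0,-0.0015,0],[0,0,-0.0015,0],[0,0,-0.0015,0],[0,0,-0.002,0],[0,0,-0.002,0],[0,0,-0.002,0],[0,0,-0.002,0]]]'

```text
clock: 9.3
eef_pos: [0.503, -0.1321, 0.0796]
tool_rot: [0.947, -0.321, -0.006, -0.002]
ft_force: [-0.3, -0.8, 0.1]
grip_width: -0.0001
```

```bash
python3 mv.py;python3 look.py 5
```

```text
9.3 [ 0.50300612 -0.13213104  0.07958885] yaw x -37.4622623262895 zaxis [-0.00961153  0.00679693 -0.99993071] F [-0.31447776 -0.80434476  0.05813066] [-0.259  0.387 -0.16   1.034  0.004  1.965]
tool delta [-0.00282339  0.00173812 -0.03037926]
side lid@-10,30 0.10152441259651002 0.10129756522439731 z hist lid end
top lid@-10,30 0.10063738045644155 0.10096741547338972 z hist lid end
```

View pics/v5.png

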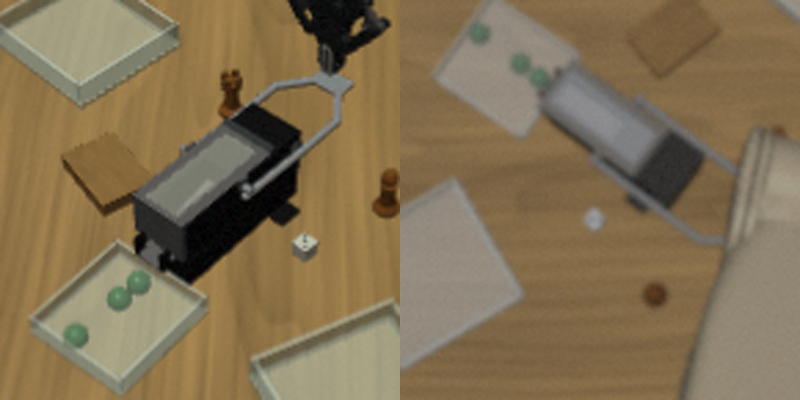

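The lid is shut at its original height (0.101), the dispenser is empty, and the marbles are in the tray. Now I'll move clear.

Call:
send_rows --increments '[[[0,0,-0.01,0],[0,0,-0.015,0],[0,0,-0.02,0],[0,0,-0.02,0],[0,0.005,-0.02,0],[0,0.005,-0.015,0],[0,0,-0.005,0],[0,0,0,0]]]'

```text
clock: 10.2
eef_pos: [0.4978, -0.1409, 0.1925]
tool_rot: [0.947, -0.321, -0.005, -0.002]
ft_force: [0.7, -0.2, -0.3]
grip_width: -0.0002
```

Call:
send_rows --increments '[[[0,0,0,0],[0,0,0,0],[0,0,0,0],[0,0,0,0],[0,0,0,0],[0,0,0,0],[0,0,0,0],[0,0,0,0]]]'

```text
clock: 11.0
eef_pos: [0.4961, -0.1396, 0.1888]
tool_rot: [0.947, -0.321, -0.008, -0.002]
ft_force: [-0.2, 0.3, -0.8]
grip_width: -0.0001
```

```bash
python3 mv.py;python3 look.py 6
```

```text
11.0 [ 0.49605252 -0.13964374  0.18876813] yaw x -37.402501708332125 zaxis [-0.01462903  0.00853658 -0.99985655] F [-0.22761181  0.32104869 -0.79591026] [-0.277  0.297  0.011  1.301  0.004  1.947]
tool delta [-0.00018304 -0.00863561  0.07876434]
side lid@-10,30 0.10139643894319927 0.10186217797780595 z hist lid end
top lid@-10,30 0.10029869522504331 0.10150516713833047 z hist lid end
```

View pics/v6.png

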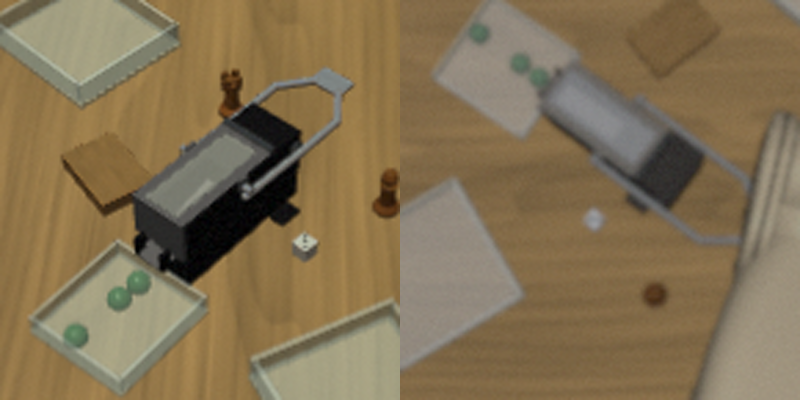

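The gripper is clear, the lid is shut, the lever is up, three marbles are in the tray, and nothing around it has moved.

```bash
python3 -c "
from h import *
print(order.job_done())"
```

```text
the job is handed in; nothing more can be done
None
```

The job is done and handed in at about 11 s. I pressed the lever pad fully down with the shut fingertips, and all three marbles rolled into the small glass tray. I then raised the pad at about 20 mm/s and moved clear.

- **Last checks:**
  - The lid is back at its starting height of 0.101 m and the lever is up.
  - The three marbles were measured on the tray floor before I eased the lever up, and they sit in the same place in the last pictures.
  - The rook, pawn, die, card box and trays look unmoved.
  - The pressing force I read stayed under about 5 N.
- **Closing speed:** I judged the lid's closing as gentle from the tool's speed; I did not measure the lid directly.
- **Disagreement:** the fingertips met the pad about 27 mm lower in the reported TCP height than the 11 mm tip offset implies. My first press therefore lifted the lid only slightly. I set the remaining depth from the camera depth readings and the force instead.

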